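Clear the parcel and aim the hand scanner at its label

TASK

Clear the two crumpled paper balls off the parcel into the waste bin. Then draw the hand scanner out of its holder and finish while still holding it up in the gripper, touching nothing else, with its window looking steeply down (some 60 degrees below level, or steeper) at the middle of the parcel's label from about 12 cm away. Leave the parcel and the other things on the bench where they are.

Things in the scene. Friction and masses are not known exactly. Their poses are not given: they have to be found in the camera images.
- parcel: closed brown cardboard parcel, 180 (x) x 240 (y) x 90 mm high, 4 kg, standing loose on the bench; origin at the centre of its underside, z up
- label (a point): middle of the white shipping label (70 mm along the parcel's x, 100 mm along its y) on the parcel's top, 90 mm above the bench; at x 0, y +33 mm of the parcel. At the start paper balls lie on or near it
- ball_big: crumpled ball of white paper lying on the parcel, about 52 mm across, stiff, 15 g, with flat facets: 52 mm from face to face along its own x, y and z and halfway between these axes. Origin at its centre; starts with z up
- ball_small: the same shape, about 44 mm across, lying on the parcel. Origin at its centre
- bin: open-topped grey plastic waste bin, 180 x 180 x 120 mm high, walls 5 mm, fixed to the bench to one side of the parcel (left or right); origin at the centre of its underside, z up. A ball counts as binned when its centre is inside the walls and below 110 mm
- holder: black holder on a steel foot (140 x 110 x 12 mm) fixed to the bench on the other side of the parcel, facing roughly the robot; origin on the bench under the scanner's head, z up. A post at +x carries a sleeve (46 mm wide, cavity 42 x 38, 62 long) round the scanner's handle, leaning 0.26 rad from vertical towards the holder's -x; rim 120 to 135 mm above the bench
- scanner: loose pistol-shaped scanner, about 0.2 kg, nearly all in the head. Grey head 90 (x) x 52 (y) x 46 (z) mm, origin at its centre, looks along its own -x; flat sides 52 mm apart along y, free to grip from above. At the start its head rests on the sleeve's rim, centre 150 mm above the bench, own y level, leaning 0.26 rad so that it looks 0.26 rad below level. It comes out along its own +z
- window (a point): centre of the scanner's window, on the head's front face, 45 mm from the head's centre along the scanner's -x; the scanner's axes
- handle_end (a point): bottom end of the scanner's black handle, at (12, 0, -123) mm in the scanner's frame. The handle, 34 (x) x 30 (y) mm, hangs from the head's underside along the scanner's -z (z -23 to -123 mm, at x +12 mm); it has 4 mm play all round in the sleeve and is clear of it after 100 mm of drawing out
- tape_roll: bystander: loose roll of brown tape lying flat, 100 mm across, 48 mm high; origin at the centre of its underside
- small_carton: bystander: small loose brown carton 70 x 110 x 50 mm; origin at the centre of its underside
- jar: bystander: loose closed jar 60 mm across, 75 mm high; origin at the centre of its underside

How it is judged:
By the outcome, as a careful person would: the job done as asked, in the order asked, and still so for the second after the job is handed in, while the arm keeps its last pose, push and grip.
It also fails if it takes over 72 s, if anything falls off the work surface, if the arm or the gripper's body presses on something with over 40 N, if the wrist force passes 120 N, or if a joint passes its speed limit or range.

ROBOT

A 6-joint arm with a two-finger parallel gripper is mounted at the origin on the work surface. World frame = base frame: x ahead of the robot, y to its left, z up, the work surface at z = 0. Lengths are in mm, angles in rad, forces in N, time in s.
With the tool pointing down it reaches from about 300 to 775 mm from the base axis. Payload 14.6 kg.
Tool frame: the origin (TCP) lies between the finger pads; the fingertips stand manip.nose_length ahead of it and the grasp point (between the pads) lies 11 mm behind it (manip.nose_length is the distance from the TCP to the fingertips, in mm); z points along the fingers, y is the line along which they close (so a half turn about z gives the same grasp; the last joint's range is limited). The gripper opens to 94 mm and grips with 3 to 60 N. Pads are 16 mm wide; open, the fingers measure 119 mm over their backs; the gripper's body (75 mm by 177 mm) begins 78 mm behind the grasp point.
Start: joints at [-1.3, 0.3, 1.521, -0, 1.321, -0.067], TCP at [182.269, -518.91, 213.446] pointing down, gripper open.
Joint ranges: [-3.03, 3.03], [-0.79, 2.21], [0.23, 2.52], [-1.04, 4.18], [0, 3.07], [-2.55, 2.55]. Speed limits (rad/s): [2.22, 2.22, 2.57, 3.14, 3.14, 3.14].

INTERFACE

Orientations are given as [roll, pitch, yaw] about the fixed x, y, z axes, in that order (R = Rz(yaw) Ry(pitch) Rx(roll)).
In Python, from cell import manip, cams, job gives the robot as it stands.
- The arm moves only by the tool jog_arm, never from a script. Its argument "commands" is a list of rows, each an object of numbers: "dx", "dy", "dz": the shift along the tool's x, y, z each as a share of 40 mm, from -1 to 1; "ax", "ay", "az": the turn, a rotation vector about the tool's x, y, z each as a share of 10 degrees, from -1 to 1; "gripper": the closure, from 0 (fully open) to 1 (shut). A call has 1 to 10 rows; each row shifts and turns the commanded pose from where the row before left it, along the tool's axes as they then stand; what a row does not reach is not made up. A row lasts 1/8 s, in which the tool goes at most 62.5 mm and 10.7 degrees, less where a joint would pass 70% of its speed; a pose out of reach is approached as far as the arm can. A call with a number of a shift or a turn outside -1 to 1 is refused whole. A call with a gripper value outside its range is refused whole. The fingers move at their own pace and stop on an object; "squeeze" is the grip in N (left out, the last holds). Time passes only in rows, so rows that do not move let the fingers close. It gives the time, the measured TCP pose, the force, the opening and the grip force at its end, in the units of the state.
- manip.read_state(): the state, without advancing time (a new reading comes with each control period).
- cams.camera(name): name is "scene" or "top" or "wrist"; returns a dict with "image" (480x640x3 uint8, red, green, blue), "fx", "fy", "cx", "cy" (pixels), "world_to_cam" (4x4, takes a point from world to camera coordinates). Camera axes: x right, y down, z forward; pixel columns grow to the right and rows downward; lengths in mm; the calibration is good to about 2 mm. A picture is of the moment at which its call begins. There is no depth.
- job.sign_off(): hands the job in; it is judged then, once.
The state is a dict: "clock": time; "joints": joint angles; "qd": joint speeds; "effort": joint torques, N m; "eef_pos": TCP position; "eef_rot": TCP orientation; "wrist_force": force on the tool from outside, world axes, zero at the start; "moment": the same for the moment, N m; "finger_gap": finger opening in mm; "finger_force": force on a finger pad.
Only numpy, scipy, OpenCV 4.12 (cv2) and the standard library are available. Lean on these libraries where they do the work, as an engineer would, in place of code of your own. Each camera call takes 0.05 s, during which the arm holds its last target. There are 200 camera calls.

## Working session

There is one attempt and no reset: what is moved stays moved. The work goes in short steps, Python scripts to look and compute and a tool call to move; the robot and the scene stay as the last step left them, time stands still between calls to the robot, and variables do not carry over. Pictures are saved under pics/ and viewed, at most 13 in all, crops included, and the job is handed in when it is done.

Besides the shell and the picture viewer there is one more tool, called after ">>>" as a command line: name --argument value ..., lists and objects as JSON in quotes. jog_arm: Moves the arm, as the interface text tells. Shift numbers are shares of 40 mm and turn numbers shares of 10 degrees, none past 1 either way. Its arguments: {"type":"object","properties":{"commands":{"type":"array"},"squeeze":{"type":"number"}},"required":["commands"]}

```bash
ls; mkdir -p pics; python3 - <<'E'
from cell import manip,cams,job
import cv2,pickle,numpy as np
print(manip.nose_length, manip.read_state())
d={}
for n in("scene","top","wrist"):
    c=cams.camera(n);d[n]=c
    print(n,c["fx"],c["cx"],c["cy"],np.round(c["world_to_cam"],3).tolist())
    cv2.imwrite(f"pics/{n}0.png",c["image"][...,::-1])
pickle.dump(d,open("c0.pkl","wb"))
E
```

```text
pics
8.0 {'clock': 0.0, 'joints': array([-1.29959148e+00,  3.00420444e-01,  1.52155724e+00, -1.23353409e-05,
        1.32071800e+00, -6.65852342e-02]), 'qd': array([-0.00068278,  0.00015995, -0.00057737,  0.00042034,  0.00029024,
       -0.00087986]), 'effort': array([ 6.62401508e-04, -5.31803763e+01, -3.52739775e+01,  7.08385091e-02,
        2.43275869e-02, -9.21829610e-05]), 'eef_pos': array([ 182.20676138, -518.67842757,  212.92420087]), 'eef_rot': array([-3.14049127e+00, -6.14694989e-05,  3.37793107e-01]), 'wrist_force': array([ 0.90520867, -0.0074787 , -0.74549792]), 'moment': array([0.01171963, 0.01270708, 0.0176638 ]), 'finger_force': 0.0, 'finger_gap': 93.61152742134499}
scene 590.5042408832398 326.1999284597727 249.0583901064124 [[-0.795, 0.606, 0.013, 497.077], [0.42, 0.566, -0.71, -155.454], [-0.438, -0.559, -0.704, 1700.448], [0.0, 0.0, 0.0, 1.0]]
top 598.96283242142 318.71224230638694 238.10621841714658 [[0.017, -1.0, -0.0, -12.722], [-0.997, -0.017, -0.079, 620.564], [0.079, 0.001, -0.997, 1265.054], [0.0, 0.0, 0.0, 1.0]]
wrist 412.8319723648018 326.46650729659956 243.8064437978516 [[0.331, -0.944, -0.0, -550.671], [-0.907, -0.318, 0.276, -27.715], [-0.261, -0.091, -0.961, 392.16], [0.0, 0.0, 0.0, 1.0]]
```

View pics/top0.png

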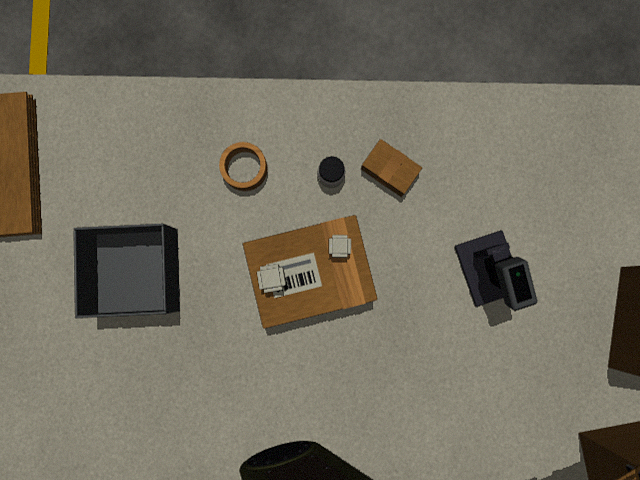

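View pics/scene0.png

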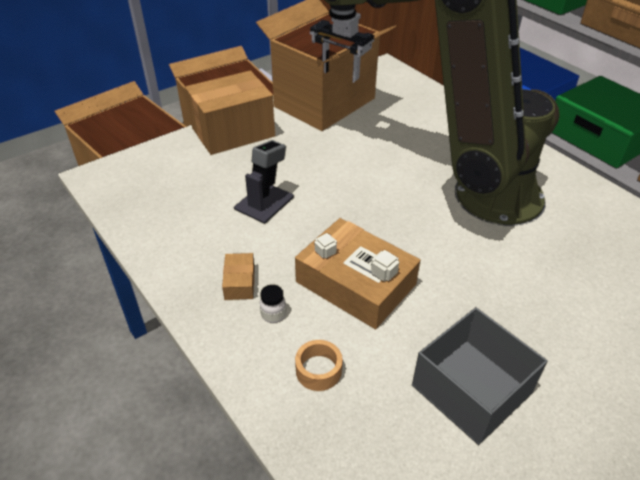

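The top view shows the bin on the left around (120,270), the parcel at (310,270) with the big ball at (271,278) and the small one at (340,246), and the scanner on the right around (517,282). The scene view shows the same layout. Next I'll enlarge the parts that matter.

```bash
cat > h.py <<'E'
import numpy as np,cv2
def px(c,P):
    p=c["world_to_cam"]@np.r_[P,1.]; return np.array([c["fx"]*p[0]/p[2]+c["cx"],c["fy"]*p[1]/p[2]+c["cy"]])
def ray(c,uv):
    M=np.array(c["world_to_cam"]);R,t=M[:3,:3],M[:3,3]
    d=R.T@np.array([(uv[0]-c["cx"])/c["fx"],(uv[1]-c["cy"])/c["fy"],1]);return -R.T@t,d/np.linalg.norm(d)
def plane(c,uv,z):
    o,d=ray(c,uv);return o+d*(z-o[2])/d[2]
def tri(*cu):
    A=np.zeros((3,3));b=np.zeros(3);rs=[ray(c,u) for c,u in cu]
    for o,d in rs:
        P=np.eye(3)-np.outer(d,d);A+=P;b+=P@o
    X=np.linalg.solve(A,b)
    return X,[round(float(np.linalg.norm((np.eye(3)-np.outer(d,d))@(X-o))),1) for o,d in rs]
E
python3 - <<'E'
import pickle,cv2,numpy as np
d=pickle.load(open("c0.pkl","rb"))
def crop(n,x,y,w,h):
    im=d[n]["image"][y:y+h,x:x+w,::-1];im=cv2.resize(im,(400,300),interpolation=cv2.INTER_CUBIC)
    for i in range(0,w,20): cv2.putText(im,str(x+i),(int(i*400/w),8),0,.3,(0,0,255),1);cv2.line(im,(int(i*400/w),8),(int(i*400/w),14),(0,0,255),1)
    for i in range(0,h,15): cv2.putText(im,str(y+i),(0,int(i*300/h)+4),0,.3,(0,0,255),1)
    return im
o=np.vstack([np.hstack([crop("top",240,210,140,120),crop("top",445,225,100,90)]),np.hstack([crop("scene",285,215,140,110),crop("scene",225,135,80,90)])])
cv2.imwrite("pics/z.png",o)
E
```

```text
(no output)
```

View pics/z.png

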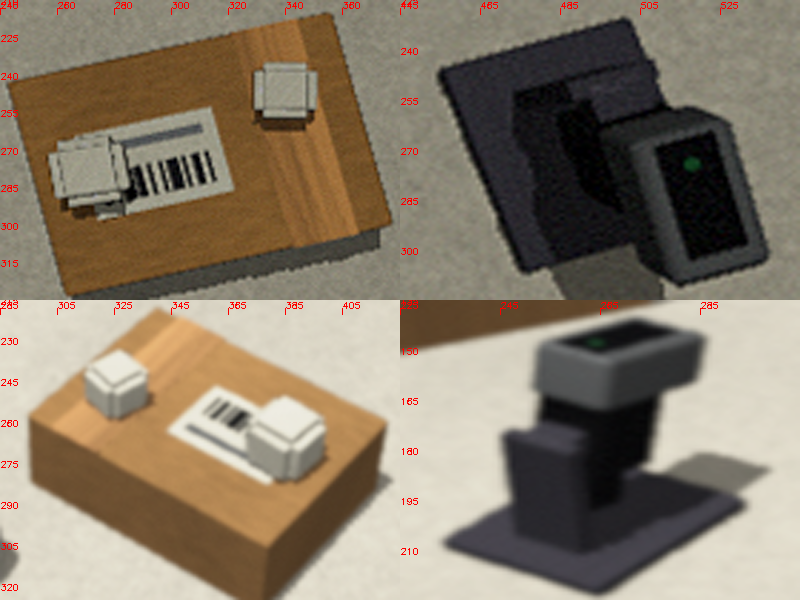

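```bash
python3 - <<'E'
import pickle,numpy as np
from h import *
np.set_printoptions(precision=1,suppress=True)
d=pickle.load(open("c0.pkl","rb"));T,S=d["top"],d["scene"]
tt=[(242.8,242.8),(355.5,214.8),(376.5,300.4),(263.8,328)];ss=[(377.8,304.8),(295.5,256.4),(339.3,217.9),(420.1,260.5)]
C=[]
for a,b in zip(tt,ss):
    X,e=tri((T,a),(S,b));C.append(X);print("parcel",X,e,plane(T,a,90),plane(S,b,90))
C=np.array(C);c=C.mean(0);ey=(C[0]-C[1]+C[3]-C[2]);yaw=np.arctan2(-ey[0],ey[1]);print(c,"yaw",yaw,np.linalg.norm(C[0]-C[1]),np.linalg.norm(C[1]-C[2]))
print("label",c+33*np.array([-np.sin(yaw),np.cos(yaw),0]))
for n,a,b in(("big",(271.2,278.8),(385.1,265.2)),("small",(339.8,246.8),(326,245.8)),("headtop",(521,283.8),(269.4,147))):
    print(n,*tri((T,a),(S,b)))
def tc(u,v):return (445+(u-400)/4,225+v/3.3333)
q=[plane(T,tc(*p),172) for p in((653,147),(715,128),(755,245),(692,262))];print(np.array(q))
v=q[3]-q[0]+q[2]-q[1];print("look dir",np.arctan2(v[1],v[0]),np.linalg.norm(q[3]-q[0]),np.linalg.norm(q[1]-q[0]))
# holder foot corners top
for p in((440,68),(630,18),(525,273)):print("foot",plane(T,tc(*p),12))
for p in((75,228),(164,224),(166,314),(76,317)):print("bin rim",plane(T,p,120))
E
```

```text
parcel [602.9 153.4  88.5] [0.6, 0.6] [603.2 152.7  90. ] [603.3 154.6  90. ]
parcel [663.1 -75.2  89.4] [2.3, 2.3] [664.7 -76.6  90. ] [661.8 -73.   90. ]
parcel [ 491.2 -122.2   85.1] [0.5, 0.5] [ 490.9 -121.4   90. ] [ 495.  -118.3   90. ]
parcel [430.4 106.9  82.7] [0.8, 0.8] [431.5 105.6  90. ] [435.4 112.   90. ]
[546.9  15.7  86.5] yaw 0.2584550896362299 236.31697285498424 178.25230937616692
label [538.4  47.6  86.5]
big [530.2  91.4 116.1] [0.7, 0.7]
small [596.1 -43.8 109.7] [1.5, 1.5]
headtop [ 526.7 -386.3  167.3] [3.0, 3.0]
[[ 556.3 -362.9  172. ]
 [ 567.6 -392.4  172. ]
 [ 501.5 -410.7  172. ]
 [ 491.4 -380.8  172. ]]
look dir -2.8718095227417364 67.2553992841606 31.617245188371548
foot [ 610.9 -298.2   12. ]
foot [ 645.4 -401.5   12. ]
foot [ 478.9 -343.9   12. ]
bin rim [625.  484.5 120. ]
bin rim [636.1 307.2 120. ]
bin rim [457.7 296.6 120. ]
bin rim [448.8 473.9 120. ]
```

>>> jog_arm --commands '[{"dx": 0.947, "dy": -0.82, "dz": -0.1}, {"dx": 0.947, "dy": -0.82, "dz": -0.1}, {"dx": 0.947, "dy": -0.82, "dz": -0.1}, {"dx": 0.947, "dy": -0.82, "dz": -0.1}, {"dx": 0.947, "dy": -0.82, "dz": -0.1}, {"dx": 0.947, "dy": -0.82, "dz": -0.1}, {"dx": 0.947, "dy": -0.82, "dz": -0.1}, {"dx": 0.947, "dy": -0.82, "dz": -0.1}, {"dx": 0.947, "dy": -0.82, "dz": -0.1}, {"dx": 0.947, "dy": -0.82, "dz": -0.1}]'

```text
schema error: expected keys dx, dy, dz, ax, ay, az, gripper
```

>>> jog_arm --commands '[{"dx": 0.947, "dy": -0.82}, {"dx": 0.7, "dy": -0.82}, {"dx": 0.3, "dy": -0.82}, {"az": 1}, {"gripper": 0}, {"gripper": 0}]'

```text
schema error: expected keys dx, dy, dz, ax, ay, az, gripper
```

```bash
cat > look.py <<'E'
import sys,cv2,pickle,numpy as np
from cell import manip,cams
np.set_printoptions(precision=3,suppress=True)
c=cams.camera(sys.argv[1]);s=manip.read_state();c["s"]=s
print(s["clock"],s["eef_pos"],s["eef_rot"],s["finger_gap"],s["wrist_force"])
cv2.imwrite(f"pics/{sys.argv[2]}.png",c["image"][...,::-1]);pickle.dump(c,open(sys.argv[2]+".pkl","wb"))
E
python3 look.py wrist w1
```

```text
0.2 [ 182.217 -518.783  213.14 ] [-3.141 -0.     0.338] 94.37381513260728 [-0.58  -0.338 -0.154]
```

View pics/w1.png

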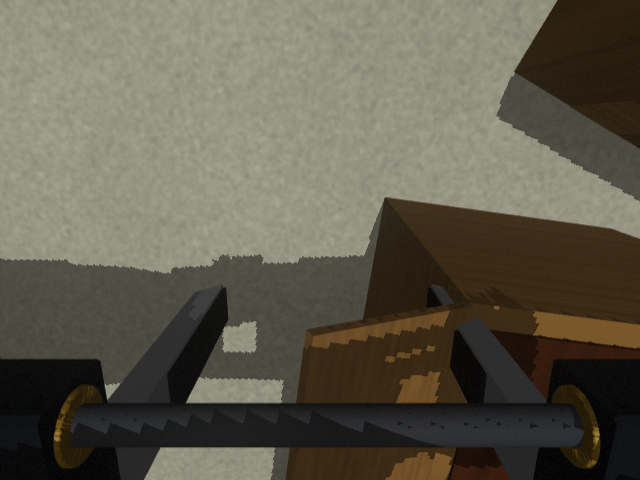

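The move calls were refused because each row needs all seven keys. This picture is still from the start pose: fingers at (210,330) and (470,340), background cartons below right. I'll resend with full rows.

>>> jog_arm --commands '[{"dx": 0.947, "dy": -0.82, "dz": -0.1, "ax": 0, "ay": 0, "az": 0, "gripper": 0}, {"dx": 0.947, "dy": -0.82, "dz": -0.1, "ax": 0, "ay": 0, "az": 0, "gripper": 0}, {"dx": 0.947, "dy": -0.82, "dz": -0.1, "ax": 0, "ay": 0, "az": 0, "gripper": 0}, {"dx": 0.947, "dy": -0.82, "dz": -0.1, "ax": 0, "ay": 0, "az": 0, "gripper": 0}, {"dx": 0.947, "dy": -0.82, "dz": -0.1, "ax": 0, "ay": 0, "az": 0, "gripper": 0}, {"dx": 0.947, "dy": -0.82, "dz": -0.1, "ax": 0, "ay": 0, "az": 0, "gripper": 0}, {"dx": 0.947, "dy": -0.82, "dz": -0.1, "ax": 0, "ay": 0, "az": 0, "gripper": 0}, {"dx": 0.947, "dy": -0.82, "dz": -0.1, "ax": 0, "ay": 0, "az": 0, "gripper": 0}, {"dx": 0.947, "dy": -0.82, "dz": -0.1, "ax": 0, "ay": 0, "az": 0, "gripper": 0}, {"dx": 0.947, "dy": -0.82, "dz": -0.1, "ax": 0, "ay": 0, "az": 0, "gripper": 0}]'

```text
clock: 1.45
eef_pos: [431.5, -82.3, 253.7]
eef_rot: [3.141, -0.0, 0.338]
wrist_force: [0.4, -0.5, -0.2]
finger_gap: 94.1
finger_force: 0.0
```

>>> jog_arm --commands '[{"dx": 0.6, "dy": -0.82, "dz": 0, "ax": 0, "ay": 0, "az": 0, "gripper": 0}, {"dx": 0.4, "dy": -0.82, "dz": 0, "ax": 0, "ay": 0, "az": 0, "gripper": 0}, {"dx": 0, "dy": -0.82, "dz": 0, "ax": 0, "ay": 0, "az": 0.5, "gripper": 0}, {"dx": 0, "dy": 0, "dz": 0, "ax": 0, "ay": 0, "az": 0.5, "gripper": 0}, {"dx": 0, "dy": 0, "dz": 0, "ax": 0, "ay": 0, "az": 0, "gripper": 0}, {"dx": 0, "dy": 0, "dz": 0, "ax": 0, "ay": 0, "az": 0, "gripper": 0}]'

```text
clock: 2.2
eef_pos: [436.1, 21.9, 253.4]
eef_rot: [-3.142, 0.0, 0.165]
wrist_force: [0.3, 0.1, -0.6]
finger_gap: 94.4
finger_force: 0.0
```

```bash
python3 look.py wrist w2
```

```text
2.25 [436.115  21.883 253.397] [-3.142  0.     0.164] 93.90554507947418 [ 1.006 -0.314  0.252]
```

View pics/w2.png

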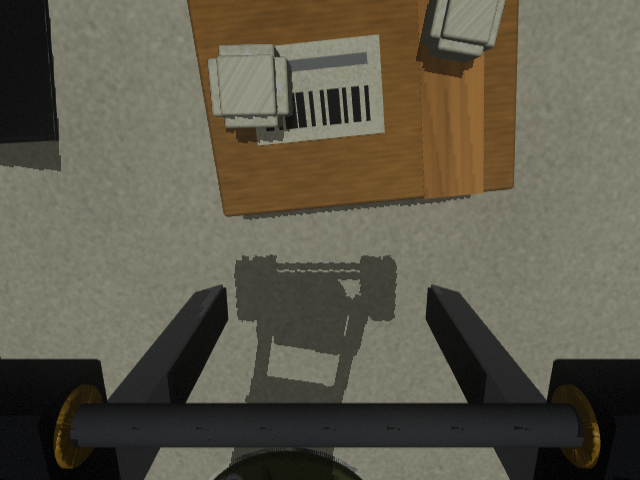

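The wrist view shows the big ball at about (249,87), nearly square to the gripper. The label's right edge runs from (379,35) to (384,132), the parcel's near corners are at (225,215) and (513,187), and the small ball is turned, at (462,25).

```bash
python3 - <<'E'
import pickle,numpy as np
from h import *
np.set_printoptions(precision=1,suppress=True)
d=pickle.load(open("c0.pkl","rb"));T,S=d["top"],d["scene"];W=pickle.load(open("w2.pkl","rb"))
print("big",*tri((T,(271.2,278.8)),(S,(385.1,265.2)),(W,(249,87))), tri((T,(271.2,278.8)),(W,(249,87))))
a,b,e=[plane(W,p,90) for p in((379,35),(384,132),(258,145))];print("label",a,b,e,np.linalg.norm(a-b),np.linalg.norm(e-b))
p,q=plane(W,(225,215),90),plane(W,(513,187),90);print("parcel",p,q,np.linalg.norm(p-q))
u=(p-q)/np.linalg.norm(p-q);v=np.array([u[1],-u[0],0]);print("yaw",np.arctan2(-u[0],u[1]))
c=(p+q)/2+90*v;print("c",c,"label",c+33*u,(a+b)/2+50*u)
f=[plane(W,x,142) for x in((220,55),(270,45),(282,110),(225,119))];print(np.array(f))
R=np.array(W["world_to_cam"]);print("cam",-R[:3,:3].T@R[:3,3])
E
```

```text
big [531.5  91.9 117.5] [1.3, 1.2, 1.7] (array([531.4,  89.1, 135.2]), [1.0, 1.0])
label [586.1   6.7  90. ] [519.1 -10.9  90. ] [493.1  85.3  90. ] 69.29060017956417 99.60398974417168
parcel [432.6 105.5  90. ] [ 494.  -122.9   90. ] 236.56156481476538
yaw 0.26247172462994683
c [550.2  14.6  90. ] label [541.7  46.5  90. ] [539.7  46.2  90. ]
[[547.7 107.6 142. ]
 [558.6  77.2 142. ]
 [521.4  64.6 142. ]
 [509.8 100.7 142. ]]
cam [516.8  34.7 424.9]
```

>>> jog_arm --commands '[{"dx": 0, "dy": 0, "dz": 0, "ax": 0, "ay": 0, "az": -0.94, "gripper": 0}, {"dx": 0.94, "dy": -0.28, "dz": 0, "ax": 0, "ay": 0, "az": 0, "gripper": 0}, {"dx": 0.94, "dy": -0.28, "dz": 0, "ax": 0, "ay": 0, "az": 0, "gripper": 0}, {"dx": 0.94, "dy": -0.28, "dz": 0.2, "ax": 0, "ay": 0, "az": 0, "gripper": 0}, {"dx": 0, "dy": 0, "dz": 0.9, "ax": 0, "ay": 0, "az": 0, "gripper": 0}, {"dx": 0, "dy": 0, "dz": 0.9, "ax": 0, "ay": 0, "az": 0, "gripper": 0}, {"dx": 0, "dy": 0, "dz": 0.9, "ax": 0, "ay": 0, "az": 0, "gripper": 0}, {"dx": 0, "dy": 0, "dz": 0.5, "ax": 0, "ay": 0, "az": 0, "gripper": 0}, {"dx": 0, "dy": 0, "dz": 0.26, "ax": 0, "ay": 0, "az": 0, "gripper": 0}, {"dx": 0, "dy": 0, "dz": 0, "ax": 0, "ay": 0, "az": 0, "gripper": 0}]'

```text
clock: 3.5
eef_pos: [532.1, 90.1, 106.9]
eef_rot: [-3.141, 0.001, 0.327]
wrist_force: [-0.4, 0.3, 0.4]
finger_gap: 94.2
finger_force: 0.0
```

>>> jog_arm --commands '[{"dx": 0, "dy": 0, "dz": 0, "ax": 0, "ay": 0, "az": 0, "gripper": 1}, {"dx": 0, "dy": 0, "dz": 0, "ax": 0, "ay": 0, "az": 0, "gripper": 1}, {"dx": 0, "dy": 0, "dz": 0, "ax": 0, "ay": 0, "az": 0, "gripper": 1}, {"dx": 0, "dy": 0, "dz": 0, "ax": 0, "ay": 0, "az": 0, "gripper": 1}, {"dx": 0, "dy": 0, "dz": 0, "ax": 0, "ay": 0, "az": 0, "gripper": 1}, {"dx": 0, "dy": 0, "dz": 0, "ax": 0, "ay": 0, "az": 0, "gripper": 1}]' --squeeze 8

```text
clock: 4.25
eef_pos: [532.1, 90.3, 107.2]
eef_rot: [-3.142, -0.0, 0.327]
wrist_force: [-0.5, 0.2, 2.7]
finger_gap: 54.2
finger_force: 7.6
```

>>> jog_arm --commands '[{"dx": 0, "dy": 0, "dz": -0.5, "ax": 0, "ay": 0, "az": 0, "gripper": 1}, {"dx": 0, "dy": 0, "dz": -0.9, "ax": 0, "ay": 0, "az": 0, "gripper": 1}, {"dx": 0, "dy": 0, "dz": -0.9, "ax": 0, "ay": 0, "az": 0, "gripper": 1}, {"dx": 0.33, "dy": -0.88, "dz": -0.3, "ax": 0, "ay": 0, "az": 0, "gripper": 1}, {"dx": 0.33, "dy": -0.88, "dz": 0, "ax": 0, "ay": 0, "az": 0, "gripper": 1}, {"dx": 0.33, "dy": -0.88, "dz": 0, "ax": 0, "ay": 0, "az": 0, "gripper": 1}, {"dx": 0.33, "dy": -0.88, "dz": 0, "ax": 0, "ay": 0, "az": 0, "gripper": 1}, {"dx": 0.33, "dy": -0.88, "dz": 0, "ax": 0, "ay": 0, "az": 0, "gripper": 1}, {"dx": 0.33, "dy": -0.88, "dz": 0, "ax": 0, "ay": 0, "az": 0, "gripper": 1}, {"dx": 0.33, "dy": -0.88, "dz": 0, "ax": 0, "ay": 0, "az": 0, "gripper": 1}]'

```text
clock: 5.5
eef_pos: [540.2, 354.5, 210.9]
eef_rot: [3.142, 0.0, 0.327]
wrist_force: [0.3, 0.0, 0.6]
finger_gap: 53.8
finger_force: 7.6
```

>>> jog_arm --commands '[{"dx": 0.33, "dy": -0.88, "dz": 0, "ax": 0, "ay": 0, "az": 0, "gripper": 1}, {"dx": 0, "dy": 0, "dz": 0.7, "ax": 0, "ay": 0, "az": 0, "gripper": 1}, {"dx": 0, "dy": 0, "dz": 0.9, "ax": 0, "ay": 0, "az": 0, "gripper": 1}, {"dx": 0, "dy": 0, "dz": 0.7, "ax": 0, "ay": 0, "az": 0, "gripper": 1}, {"dx": 0, "dy": 0, "dz": 0.3, "ax": 0, "ay": 0, "az": 0, "gripper": 1}, {"dx": 0, "dy": 0, "dz": 0, "ax": 0, "ay": 0, "az": 0, "gripper": 0.2}, {"dx": 0, "dy": 0, "dz": 0, "ax": 0, "ay": 0, "az": 0, "gripper": 0.2}, {"dx": 0, "dy": 0, "dz": 0, "ax": 0, "ay": 0, "az": 0, "gripper": 0.2}, {"dx": 0, "dy": 0, "dz": 0, "ax": 0, "ay": 0, "az": 0, "gripper": 0.2}]'

```text
clock: 6.62
eef_pos: [541.7, 391.0, 107.7]
eef_rot: [-3.141, -0.001, 0.327]
wrist_force: [0.8, -0.5, 0.3]
finger_gap: 75.2
finger_force: 0.0
```

>>> jog_arm --commands '[{"dx": 0, "dy": 0, "dz": -0.96, "ax": 0, "ay": 0, "az": 0, "gripper": 0.2}, {"dx": 0, "dy": 0, "dz": -0.96, "ax": 0, "ay": 0, "az": 0, "gripper": 0.2}, {"dx": 0, "dy": 0, "dz": -0.96, "ax": 0, "ay": 0, "az": 0, "gripper": 0}, {"dx": -0.355, "dy": 0.96, "dz": 0, "ax": 0, "ay": 0, "az": 0, "gripper": 0}, {"dx": -0.355, "dy": 0.96, "dz": 0, "ax": 0, "ay": 0, "az": 0, "gripper": 0}, {"dx": -0.355, "dy": 0.96, "dz": 0, "ax": 0, "ay": 0, "az": 0, "gripper": 0}, {"dx": -0.355, "dy": 0.96, "dz": 0, "ax": 0, "ay": 0, "az": 0, "gripper": 0}, {"dx": -0.355, "dy": 0.96, "dz": 0, "ax": 0, "ay": 0, "az": 0, "gripper": 0}, {"dx": -0.355, "dy": 0.96, "dz": 0, "ax": 0, "ay": 0, "az": 0, "gripper": 0}, {"dx": -0.355, "dy": 0.96, "dz": 0, "ax": 0, "ay": 0, "az": 0, "gripper": 0}]'

```text
clock: 7.88
eef_pos: [533.7, 103.1, 222.7]
eef_rot: [3.141, -0.001, 0.327]
wrist_force: [-0.1, -0.3, -0.1]
finger_gap: 94.0
finger_force: 0.0
```

>>> jog_arm --commands '[{"dx": -0.355, "dy": 0.96, "dz": 0, "ax": 0, "ay": 0, "az": 0, "gripper": 0}, {"dx": -0.355, "dy": 0.96, "dz": 0, "ax": 0, "ay": 0, "az": 0, "gripper": 0}, {"dx": -0.355, "dy": 0.96, "dz": 0, "ax": 0, "ay": 0, "az": 0, "gripper": 0}, {"dx": -0.355, "dy": 0.96, "dz": 0, "ax": 0, "ay": 0, "az": 0, "gripper": 0}, {"dx": 0, "dy": 0, "dz": 0, "ax": 0, "ay": 0, "az": 0, "gripper": 0}, {"dx": 0, "dy": 0, "dz": 0, "ax": 0, "ay": 0, "az": 0, "gripper": 0}]'

```text
clock: 8.62
eef_pos: [529.5, -58.8, 222.4]
eef_rot: [-3.142, -0.0, 0.327]
wrist_force: [-0.1, 0.1, -0.9]
finger_gap: 93.7
finger_force: 0.0
```

```bash
python3 look.py wrist w3; python3 look.py top t3; python3 - <<'E'
import cv2,numpy as np
w=cv2.imread("pics/w3.png");t=cv2.imread("pics/t3.png")
cv2.imwrite("pics/m3.png",np.hstack([cv2.resize(w[0:400],(500,312)),cv2.resize(t[200:330,60:185],(300,312))]))
E
```

```text
8.675 [529.511 -58.473 222.412] [-3.142 -0.     0.328] 93.73181902964326 [ 0.515 -0.174 -0.039]
8.725 [529.53  -58.345 222.385] [ 3.142 -0.     0.328] 94.00001632452488 [ 0.893  1.344 -0.316]
```

View pics/m3.png

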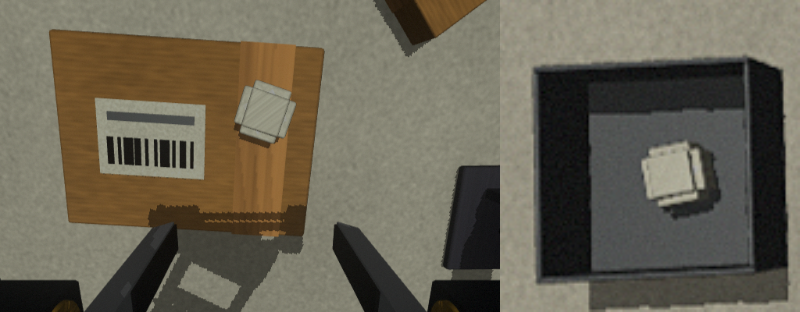

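The big ball is in the bin, seen at (675,175) in the right panel. The label is clear, with corners at (95,98), (206,104), (204,180) and (100,173). The small ball is at (266,112), turned about 20° relative to the gripper.

```bash
python3 - <<'E'
import pickle,numpy as np
from h import *
np.set_printoptions(precision=3,suppress=True)
d=pickle.load(open("c0.pkl","rb"));T,S=d["top"],d["scene"];W=pickle.load(open("w3.pkl","rb"))
k=1.28
f=np.array([plane(W,(x*k,y*k),134) for x,y in((259,82),(293,94),(279,134),(245,121))]);print(f,f.mean(0))
for i in range(4):
    v=f[(i+1)%4]-f[i];print(np.linalg.norm(v),np.degrees(np.arctan2(v[1],v[0])))
print(tri((T,(339.8,246.8)),(S,(326,245.8)),(W,(266*k,111*k))))
l=np.array([plane(W,(x*k,y*k),90) for x,y in((95,98),(206,104),(204,180),(100,173))]);print("label",l.mean(0))
E
```

```text
[[618.994 -32.713 134.   ]
 [619.109 -60.429 134.   ]
 [586.862 -60.61  134.   ]
 [587.805 -31.72  134.   ]] [603.193 -46.368 134.   ]
27.71611488277123 -89.76174902452385
32.2479382199811 -179.6790361708812
28.905182671652938 88.1292162217589
31.204368392306208 -1.8240652529426074
(array([597.342, -44.468, 109.735]), [0.3, 2.9, 2.8])
label [539.824  46.229  90.   ]
```

>>> jog_arm --commands '[{"dx": 0, "dy": 0, "dz": 0, "ax": 0, "ay": 0, "az": 0.94, "gripper": 0}, {"dx": 0, "dy": 0, "dz": 0, "ax": 0, "ay": 0, "az": 0.94, "gripper": 0}, {"dx": 0.88, "dy": -0.17, "dz": 0, "ax": 0, "ay": 0, "az": 0, "gripper": 0}, {"dx": 0.88, "dy": -0.17, "dz": 0, "ax": 0, "ay": 0, "az": 0, "gripper": 0}, {"dx": 0, "dy": 0, "dz": 0.9, "ax": 0, "ay": 0, "az": 0, "gripper": 0}, {"dx": 0, "dy": 0, "dz": 0.9, "ax": 0, "ay": 0, "az": 0, "gripper": 0}, {"dx": 0, "dy": 0, "dz": 0.7, "ax": 0, "ay": 0, "az": 0, "gripper": 0}, {"dx": 0, "dy": 0, "dz": 0.45, "ax": 0, "ay": 0, "az": 0, "gripper": 0}, {"dx": 0, "dy": 0, "dz": 0, "ax": 0, "ay": 0, "az": 0, "gripper": 0}]'

```text
clock: 9.85
eef_pos: [599.6, -45.2, 103.5]
eef_rot: [-3.141, 0.002, -0.0]
wrist_force: [0.3, -0.2, 0.2]
finger_gap: 94.3
finger_force: 0.0
```

>>> jog_arm --commands '[{"dx": 0, "dy": 0, "dz": 0, "ax": 0, "ay": 0, "az": 0, "gripper": 1}, {"dx": 0, "dy": 0, "dz": 0, "ax": 0, "ay": 0, "az": 0, "gripper": 1}, {"dx": 0, "dy": 0, "dz": 0, "ax": 0, "ay": 0, "az": 0, "gripper": 1}, {"dx": 0, "dy": 0, "dz": 0, "ax": 0, "ay": 0, "az": 0, "gripper": 1}, {"dx": 0, "dy": 0, "dz": 0, "ax": 0, "ay": 0, "az": 0, "gripper": 1}, {"dx": 0, "dy": 0, "dz": 0, "ax": 0, "ay": 0, "az": 0, "gripper": 1}, {"dx": 0, "dy": 0, "dz": 0, "ax": 0, "ay": 0, "az": 0, "gripper": 1}]' --squeeze 8

```text
clock: 10.72
eef_pos: [599.9, -45.8, 104.3]
eef_rot: [3.142, -0.0, -0.001]
wrist_force: [0.8, -0.4, 1.8]
finger_gap: 44.0
finger_force: 8.0
```

>>> jog_arm --commands '[{"dx": 0, "dy": 0, "dz": -0.5, "ax": 0, "ay": 0, "az": 0, "gripper": 1}, {"dx": 0, "dy": 0, "dz": -0.95, "ax": 0, "ay": 0, "az": 0, "gripper": 1}, {"dx": 0, "dy": 0, "dz": -0.95, "ax": 0, "ay": 0, "az": 0, "gripper": 1}, {"dx": -0.115, "dy": -0.93, "dz": -0.3, "ax": 0, "ay": 0, "az": 0, "gripper": 1}, {"dx": -0.115, "dy": -0.93, "dz": 0, "ax": 0, "ay": 0, "az": 0, "gripper": 1}, {"dx": -0.115, "dy": -0.93, "dz": 0, "ax": 0, "ay": 0, "az": 0, "gripper": 1}, {"dx": -0.115, "dy": -0.93, "dz": 0, "ax": 0, "ay": 0, "az": 0, "gripper": 1}, {"dx": -0.115, "dy": -0.93, "dz": 0, "ax": 0, "ay": 0, "az": 0, "gripper": 1}, {"dx": -0.115, "dy": -0.93, "dz": 0, "ax": 0, "ay": 0, "az": 0, "gripper": 1}, {"dx": -0.115, "dy": -0.93, "dz": 0, "ax": 0, "ay": 0, "az": 0, "gripper": 1}]'

```text
clock: 11.98
eef_pos: [567.6, 215.9, 212.2]
eef_rot: [-3.142, 0.0, -0.001]
wrist_force: [-0.1, -0.3, 0.3]
finger_gap: 43.9
finger_force: 8.0
```

>>> jog_arm --commands '[{"dx": -0.115, "dy": -0.93, "dz": 0, "ax": 0, "ay": 0, "az": 0, "gripper": 1}, {"dx": -0.115, "dy": -0.93, "dz": 0, "ax": 0, "ay": 0, "az": 0, "gripper": 1}, {"dx": -0.115, "dy": -0.93, "dz": 0, "ax": 0, "ay": 0, "az": 0, "gripper": 1}, {"dx": -0.115, "dy": -0.93, "dz": 0, "ax": 0, "ay": 0, "az": 0, "gripper": 1}, {"dx": -0.115, "dy": -0.93, "dz": 0, "ax": 0, "ay": 0, "az": 0, "gripper": 1}, {"dx": 0, "dy": 0, "dz": 0.8, "ax": 0, "ay": 0, "az": 0, "gripper": 1}, {"dx": 0, "dy": 0, "dz": 0.9, "ax": 0, "ay": 0, "az": 0, "gripper": 1}, {"dx": 0, "dy": 0, "dz": 0.6, "ax": 0, "ay": 0, "az": 0, "gripper": 1}, {"dx": 0, "dy": 0, "dz": 0.2, "ax": 0, "ay": 0, "az": 0, "gripper": 1}]'

```text
clock: 13.1
eef_pos: [544.5, 400.4, 110.6]
eef_rot: [3.14, 0.002, -0.001]
wrist_force: [-0.9, -0.4, 0.2]
finger_gap: 44.2
finger_force: 8.0
```

>>> jog_arm --commands '[{"dx": 0, "dy": 0, "dz": 0, "ax": 0, "ay": 0, "az": 0, "gripper": 0.2}, {"dx": 0, "dy": 0, "dz": 0, "ax": 0, "ay": 0, "az": 0, "gripper": 0.2}, {"dx": 0, "dy": 0, "dz": 0, "ax": 0, "ay": 0, "az": 0, "gripper": 0.2}, {"dx": 0, "dy": 0, "dz": 0, "ax": 0, "ay": 0, "az": 0, "gripper": 0.2}, {"dx": 0, "dy": 0, "dz": -0.6, "ax": 0, "ay": 0, "az": 0, "gripper": 0.2}, {"dx": 0, "dy": 0, "dz": -0.98, "ax": 0, "ay": 0, "az": 0, "gripper": 0.2}, {"dx": 0, "dy": 0, "dz": -0.98, "ax": 0, "ay": 0, "az": 0, "gripper": 0.2}, {"dx": 0, "dy": 0, "dz": -0.98, "ax": 0, "ay": 0, "az": 0, "gripper": 0}]'

```text
clock: 14.1
eef_pos: [544.9, 400.6, 255.4]
eef_rot: [-3.141, -0.0, -0.001]
wrist_force: [0.4, 0.2, -0.1]
finger_gap: 82.1
finger_force: 0.0
```

>>> jog_arm --commands '[{"dx": -0.125, "dy": 0.97, "dz": -0.06, "ax": 0, "ay": 0, "az": 0, "gripper": 0}, {"dx": -0.125, "dy": 0.97, "dz": -0.06, "ax": 0, "ay": 0, "az": 0, "gripper": 0}, {"dx": -0.125, "dy": 0.97, "dz": -0.06, "ax": 0, "ay": 0, "az": 0, "gripper": 0}, {"dx": -0.125, "dy": 0.97, "dz": -0.06, "ax": 0, "ay": 0, "az": 0, "gripper": 0}, {"dx": -0.125, "dy": 0.97, "dz": -0.06, "ax": 0, "ay": 0, "az": 0, "gripper": 0}, {"dx": -0.125, "dy": 0.97, "dz": -0.06, "ax": 0, "ay": 0, "az": 0, "gripper": 0}, {"dx": -0.125, "dy": 0.97, "dz": -0.06, "ax": 0, "ay": 0, "az": 0, "gripper": 0}, {"dx": -0.125, "dy": 0.97, "dz": -0.06, "ax": 0, "ay": 0, "az": 0, "gripper": 0}, {"dx": -0.125, "dy": 0.97, "dz": -0.06, "ax": 0, "ay": 0, "az": 0, "gripper": 0}, {"dx": -0.125, "dy": 0.97, "dz": -0.06, "ax": 0, "ay": 0, "az": 0, "gripper": 0}]'

```text
clock: 15.35
eef_pos: [494.4, 11.5, 278.3]
eef_rot: [3.142, -0.001, -0.001]
wrist_force: [1.1, 0.6, -0.6]
finger_gap: 93.9
finger_force: 0.0
```

>>> jog_arm --commands '[{"dx": -0.125, "dy": 0.97, "dz": -0.06, "ax": 0, "ay": 0, "az": 0, "gripper": 0}, {"dx": -0.125, "dy": 0.97, "dz": -0.06, "ax": 0, "ay": 0, "az": 0, "gripper": 0}, {"dx": -0.125, "dy": 0.97, "dz": -0.06, "ax": 0, "ay": 0, "az": 0, "gripper": 0}, {"dx": -0.125, "dy": 0.97, "dz": -0.06, "ax": 0, "ay": 0, "az": 0, "gripper": 0}, {"dx": -0.125, "dy": 0.97, "dz": -0.06, "ax": 0, "ay": 0, "az": 0, "gripper": 0}, {"dx": -0.125, "dy": 0.97, "dz": -0.06, "ax": 0, "ay": 0, "az": 0, "gripper": 0}, {"dx": -0.125, "dy": 0.97, "dz": -0.06, "ax": 0, "ay": 0, "az": 0, "gripper": 0}, {"dx": -0.125, "dy": 0.97, "dz": -0.06, "ax": 0, "ay": 0, "az": 0, "gripper": 0}, {"dx": -0.125, "dy": 0.97, "dz": 0, "ax": 0, "ay": 0, "az": 0, "gripper": 0}, {"dx": -0.125, "dy": 0.97, "dz": 0, "ax": 0, "ay": 0, "az": 0, "gripper": 0}]'

```text
clock: 16.6
eef_pos: [444.1, -376.5, 297.4]
eef_rot: [3.141, -0.0, -0.001]
wrist_force: [0.6, 0.2, 0.4]
finger_gap: 93.9
finger_force: 0.0
```

>>> jog_arm --commands '[{"dx": -0.125, "dy": 0.97, "dz": 0, "ax": 0, "ay": 0, "az": -0.92, "gripper": 0}, {"dx": 0, "dy": 0, "dz": 0, "ax": 0, "ay": 0, "az": -0.92, "gripper": 0}, {"dx": 0, "dy": 0, "dz": 0, "ax": 0, "ay": 0, "az": 0, "gripper": 0}, {"dx": 0, "dy": 0, "dz": 0, "ax": 0, "ay": 0, "az": 0, "gripper": 0}]'

```text
clock: 17.1
eef_pos: [439.5, -413.7, 297.3]
eef_rot: [3.141, -0.0, 0.317]
wrist_force: [-0.3, 0.1, 0.3]
finger_gap: 93.9
finger_force: 0.0
```

```bash
python3 look.py wrist w4; python3 look.py top t4;python3 look.py scene s4; python3 - <<'E'
import cv2,numpy as np
w=cv2.imread("pics/w4.png");t=cv2.imread("pics/t4.png")
cv2.imwrite("pics/m4.png",np.hstack([cv2.resize(w[0:400],(640,400)),cv2.resize(t[210:340,60:130],(160,400))]))
E
```

```text
17.15 [ 439.558 -413.647  297.341] [ 3.141 -0.     0.318] 93.90621758889729 [0.214 1.012 0.267]
17.2 [ 439.544 -413.669  297.348] [ 3.141 -0.     0.319] 94.12579929832052 [ 0.888 -0.247 -0.121]
17.25 [ 439.552 -413.704  297.32 ] [ 3.141 -0.     0.319] 93.45848309561222 [ 0.436 -0.071  0.23 ]
```

View pics/m4.png

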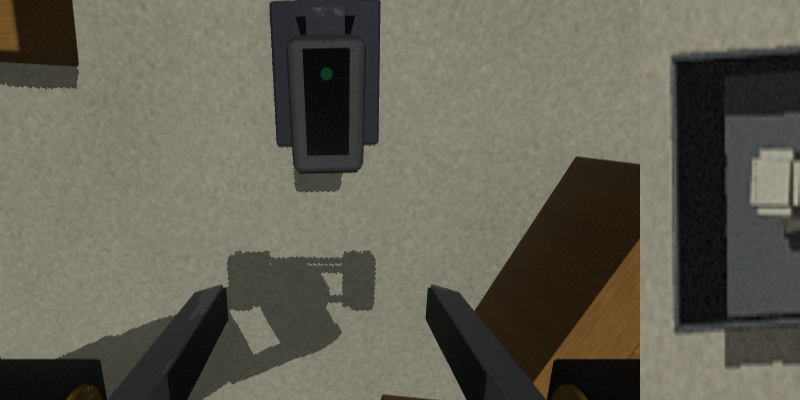

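The wrist view shows the head square to the gripper: its panel spans (303,48) to (351,156), midline x≈327, and the front edge is at y≈168. The bin crop shows only part of the bin, so I'll check that by blobs.

```bash
python3 - <<'E'
import pickle,numpy as np,cv2
from h import *
np.set_printoptions(precision=3,suppress=True)
d=pickle.load(open("c0.pkl","rb"));T,S=d["top"],d["scene"];W=pickle.load(open("w4.pkl","rb"));T4=pickle.load(open("t4.pkl","rb"))
def tc(u,v):return (445+(u-400)/4,225+v/3.3333)
A,ea=tri((T,tc(684,137.5)),(W,(326,48)));B,eb=tri((T,tc(723.5,253.5)),(W,(328.5,155)))
v=B-A;print("far",A,ea,"near",B,eb,"len",np.linalg.norm(v),"yaw",np.arctan2(-v[1],-v[0]),"pitch",np.arcsin(-v[2]/np.linalg.norm(v)))
y=np.arctan2(-v[1],-v[0])
for yw in (y,.32):
    x=np.array([np.cos(yw)*np.cos(.26),np.sin(yw)*np.cos(.26),np.sin(.26)]);z=np.array([-np.cos(yw)*np.sin(.26),-np.sin(yw)*np.sin(.26),np.cos(.26)])
    print("head centre",(A+B)/2-23*z)
# midline yaw from wrist view with assumed plane heights along tilted top
zt=lambda s:172.2+s*np.sin(.26)
a=plane(W,(326,48),zt(35));b=plane(W,(328.5,155),zt(-35));print(a,b,np.linalg.norm(a-b),np.arctan2((a-b)[1],(a-b)[0]),(a+b)/2)
f=[plane(W,p,12) for p in((277,146),(378,146))];print("foot",f,np.linalg.norm(f[0]-f[1]),np.arctan2(*(f[0]-f[1])[[0,1]]*[-1,1]))
im=T4["image"][225:320,75:180];g=(im.min(2)>130).astype(np.uint8);n,_,s,c=cv2.connectedComponentsWithStats(g);print([(x[4],cc+[75,225]) for x,cc in zip(s[1:],c[1:]) if x[4]>80])
for k in("w1","w2","w3","w4"):
    s=pickle.load(open(k+".pkl","rb"))["s"];print(s["joints"],s["eef_pos"],s["eef_rot"])
E
```

```text
far [ 561.747 -374.273  182.569] [0.2, 0.2] near [ 497.34  -397.216  167.341] [0.9, 0.9] len 70.04689129532044 yaw 0.34221596299129287 pitch 0.2191440420487135
head centre [ 535.113 -383.76   152.728]
head centre [ 535.156 -383.884  152.728]
[ 562.183 -374.269  181.198] [ 498.023 -397.199  163.202] 70.47131062611071 0.3432418028677173 [ 530.103 -385.734  172.2  ]
foot [array([ 480.257, -345.543,   12.   ]), array([ 514.181, -448.994,   12.   ])] 108.87144917230869 0.31687189364271606
[(np.int32(224), array([117.442, 267.17 ]))]
[-1.3    0.3    1.521  0.     1.321 -0.067] [ 182.217 -518.783  213.14 ] [-3.141 -0.     0.338]
[-0.034  0.011  1.76  -0.     1.37   1.373] [436.115  21.883 253.397] [-3.142  0.     0.164]
[-0.179  0.254  1.558  0.     1.329  1.064] [529.511 -58.473 222.412] [-3.142 -0.     0.328]
[-0.816  0.378  1.226  0.     1.538  0.437] [ 439.558 -413.647  297.341] [ 3.141 -0.     0.318]
```

```bash
python3 - <<'E'
import pickle,numpy as np,cv2
np.set_printoptions(precision=3,suppress=True)
A=[];b=[]
for k in("w1","w2","w3","w4"):
    s=pickle.load(open(k+".pkl","rb"))["s"];j=s["joints"];p=s["eef_pos"]
    a,c=j[1],j[1]+j[2]
    A+=[[1,0,np.sin(a),np.sin(c),np.cos(c)],[0,1,np.cos(a),np.cos(c),-np.sin(c)]];b+=[np.hypot(p[0],p[1]),p[2]]
x,r,_,sv=np.linalg.lstsq(np.array(A),np.array(b),rcond=None);print("a1,h-Lt,L2,L3,off",x,np.array(A)@x-b,sv)
x,r,_,sv=np.linalg.lstsq(np.array(A)[:,:4],np.array(b),rcond=None);print(x,np.array(A)[:,:4]@x-b)
for k in("t3","t4"):
    im=pickle.load(open(k+".pkl","rb"))["image"][225:320,75:180]
    g=(im.min(2)>110).astype(np.uint8);n,_,s,c=cv2.connectedComponentsWithStats(g);print(k,[(x.tolist(),cc+[75,225]) for x,cc in zip(s[1:],c[1:]) if x[4]>80])
a=pickle.load(open("t4.pkl","rb"))["image"][215:335,60:190,::-1];b=pickle.load(open("s4.pkl","rb"))["image"][300:445,400:557,::-1]
cv2.imwrite("pics/b4.png",np.hstack([cv2.resize(a,(390,360),interpolation=2),cv2.resize(b,(390,360),interpolation=2)]))
E
```

```text
a1,h-Lt,L2,L3,off [  1.77  -39.646 423.047 447.394  41.611] [ 0.095  0.024  0.01  -0.04  -0.106  0.007  0.001  0.009] [3.452 2.826 0.274 0.124 0.092]
[ -9.534 -90.782 434.051 448.689] [ 3.624 -0.61  -1.6    0.345  2.565 -0.383 -4.588  0.649]
t3 [([95, 0, 10, 60, 102], array([177.882, 245.02 ])), ([44, 34, 21, 24, 379], array([129.222, 270.765]))]
t4 [([96, 0, 9, 44, 81], array([177.864, 239.444])), ([33, 34, 19, 18, 272], array([117.029, 267.221]))]
```

View pics/b4.png

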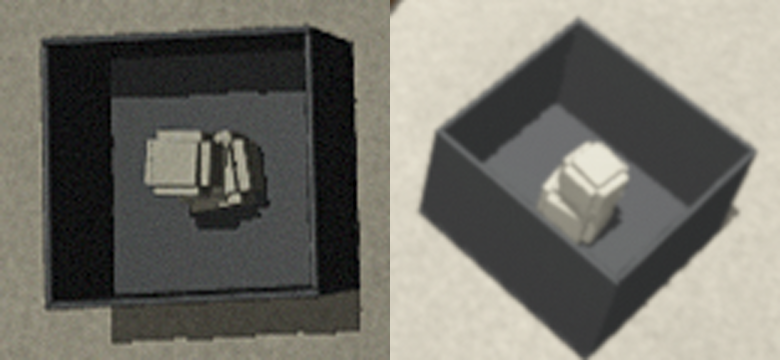

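Both balls are in the bin: the small one at (172,163) leans on the big one at (235,168), and both sit well below the rim. Next, a small tilt to identify the wrist length.

>>> jog_arm --commands '[{"dx": 0, "dy": 0, "dz": 0, "ax": 0, "ay": -1, "az": -0.1, "gripper": 0}, {"dx": 0, "dy": 0, "dz": 0, "ax": 0, "ay": -1, "az": 0, "gripper": 0}, {"dx": 0, "dy": 0, "dz": 0, "ax": 0, "ay": 0, "az": 0, "gripper": 0}]'

```text
clock: 17.62
eef_pos: [440.8, -412.8, 295.7]
eef_rot: [-3.138, 0.351, 0.341]
wrist_force: [-0.5, 0.1, 0.1]
finger_gap: 94.0
finger_force: 0.0
```

```bash
cat > kin.py <<'E'
import numpy as np
from scipy.spatial.transform import Rotation as Ro
from scipy.optimize import least_squares
LT=[0]
def fk(j,Lt,a1=1.77,k=-39.646,L2=423.047,L3=447.394,off=41.611):
    h=k+Lt;c=j[1]+j[2]
    r=a1+L2*np.sin(j[1])+L3*np.sin(c)+off*np.cos(c);z=h+L2*np.cos(j[1])+L3*np.cos(c)-off*np.sin(c)
    R=Ro.from_euler('ZYZYZ',[j[0],c,j[3],j[4],j[5]-np.pi/2])
    return np.array([r*np.cos(j[0]),r*np.sin(j[0]),z])+Lt*R.apply([0,0,1]),R
LO=np.array([-3.03,-.79,.23,-1.04,0,-2.55]);HI=np.array([3.03,2.21,2.52,4.18,3.07,2.55])
def ik(p,R,Lt,j0):
    f=lambda j:np.r_[(fk(j,Lt)[0]-p)/100,(fk(j,Lt)[1]*R.inv()).as_rotvec()]
    s=least_squares(f,np.clip(j0,LO+.01,HI-.01),bounds=(LO,HI));return s.x,np.abs(s.fun).max()
E
python3 - <<'E'
import numpy as np
from cell import manip
from kin import *
s=manip.read_state();j=s["joints"];np.set_printoptions(precision=3,suppress=True)
R=Ro.from_euler('xyz',s["eef_rot"]);print(s["eef_pos"],s["eef_rot"],j)
print("rot err",(fk(j,0)[1]*R.inv()).as_rotvec())
f=least_squares(lambda L:fk(j,L[0])[0]-s["eef_pos"],[250]);print("Lt",f.x,f.fun)
E
```

```text
[ 440.848 -412.841  295.663] [-3.138  0.351  0.341] [-0.686  0.501  1.093 -0.3    1.731  0.524]Traceback (most recent call last):
  File "<stdin>", line 6, in <module>
  File "kin.py", line 8, in fk
    R=Ro.from_euler('ZYZYZ',[j[0],c,j[3],j[4],j[5]-np.pi/2])
  File "scipy/spatial/transform/_rotation.pyx", line 1413, in scipy.spatial.transform._rotation.Rotation.from_euler
ValueError: Expected axis specification to be a non-empty string of upto 3 characters, got ZYZYZ
```

```bash
sed -i "s/R=Ro.from_euler('ZYZYZ'.*/R=Ro.from_euler('ZYZ',[j[0],c,j[3]])*Ro.from_euler('YZ',[j[4],j[5]+np.pi\/2])/" kin.py
python3 - <<'E'
import numpy as np
from cell import manip
from kin import *
s=manip.read_state();j=s["joints"];np.set_printoptions(precision=3,suppress=True)
R=Ro.from_euler('xyz',s["eef_rot"])
print("rot err",(fk(j,0)[1]*R.inv()).as_rotvec())
f=least_squares(lambda L:fk(j,L[0])[0]-s["eef_pos"],[250]);Lt=f.x[0];print("Lt",f.x,f.fun)
hc=np.array([535.3,-384,150.]);lab=np.array([540.,46.3,90]);yw=.335
def frame(yaw,down): # scanner frame, look = -x, 'down' rad below level, own y level
    x=np.array([np.cos(yaw)*np.cos(down),np.sin(yaw)*np.cos(down),np.sin(down)]);y=np.array([-np.sin(yaw),np.cos(yaw),0]);return Ro.from_matrix(np.c_[x,y,np.cross(x,y)])
S0=frame(yw,.26)
for beta in(0,.2,.35):
  # tool: x = (cos b horizontally along yaw), tip toward robot
  Rt=Ro.from_euler('xyz',[np.pi,beta,yw]);z=Rt.apply([0,0,1]);
  p=hc+11*z; rel=S0.inv()*Rt
  jg,e=ik(p,Rt,Lt,j);print("beta",beta,"grasp",jg,e,z)
  for up in (120,):
    p2=p+S0.apply([0,0,up]);print("  up",*ik(p2,Rt,Lt,jg))
  for down in(1.2,):
   for fy in(.1,-.4,.6,1.1,1.6):
    F=frame(fy,down);look=F.apply([-1,0,0]);c=lab-look*165;R2=F*rel;p3=c+11*R2.apply([0,0,1])
    best=min((ik(p3,R2,Lt,q) for q in(jg,[0,.2,1.6,0,1,1],[0,.2,1.6,1,1,.5],[0,.2,1.6,-.6,1,0.])),key=lambda t:t[1])
    print("   fy",fy,best[0],round(best[1],4))
E
```

```text
rot err [-0. -0. -0.]
Lt [176.316] [  5.693 -19.368  -5.181]
beta 0 grasp [-0.622  0.605  1.259 -0.     1.277  0.614] 1.1368683772161603e-15 [ 0. -0. -1.]
  up [-0.662  0.486  1.17  -0.     1.486  0.574] 6.838103845084226e-10
   fy 0.1 [0.083 0.168 1.803 0.059 0.231 1.503] 0.0
   fy -0.4 [ 0.128  0.182  1.754 -0.734  0.52   2.55 ] 0.0766
   fy 0.6 [0.01  0.192 1.775 1.004 0.562 0.268] 0.0
   fy 1.1 [-0.038  0.252  1.7    1.049  1.008 -0.084] 0.0
   fy 1.6 [-0.05   0.329  1.6    0.951  1.424 -0.337] 0.0
beta 0.2 grasp [-0.583  0.653  1.191 -0.16   1.422  0.687] 9.95731275210687e-13 [-0.188 -0.065 -0.98 ]
  up [-0.62   0.533  1.109 -0.163  1.616  0.618] 2.0502535528696404e-09
   fy 0.1 [0.084 0.189 1.716 0.023 0.496 1.539] 0.0
   fy -0.4 [ 0.134  0.204  1.699 -0.593  0.661  2.472] 0.0
   fy 0.6 [0.034 0.206 1.697 0.614 0.678 0.631] 0.0
   fy 1.1 [0.    0.247 1.645 0.783 1.019 0.123] 0.0
   fy 1.6 [-0.01   0.302  1.575  0.758  1.372 -0.238] 0.0
beta 0.35 grasp [-0.555  0.693  1.142 -0.27   1.534  0.721] 3.1709010417380063e-14 [-0.324 -0.113 -0.939]
  up [-0.591  0.571  1.067 -0.281  1.714  0.634] 2.2121260847413064e-09
   fy 0.1 [0.085 0.218 1.645 0.013 0.689 1.548] 0.0
   fy -0.4 [ 0.115  0.227  1.634 -0.395  0.793  2.294] 0.0
   fy 0.6 [0.055 0.228 1.633 0.412 0.805 0.81 ] 0.0
   fy 1.1 [0.034 0.253 1.601 0.593 1.058 0.267] 0.0
   fy 1.6 [ 0.026  0.287  1.558  0.607  1.346 -0.158] 0.0
```

>>> jog_arm --commands '[{"dx": 0.89, "dy": 0.03, "dz": 0.086, "ax": 0, "ay": 0, "az": 0, "gripper": 0}, {"dx": 0.89, "dy": 0.03, "dz": 0.086, "ax": 0, "ay": 0, "az": 0, "gripper": 0}, {"dx": 0.89, "dy": 0.03, "dz": 0.086, "ax": 0, "ay": 0, "az": 0, "gripper": 0}, {"dx": 0.9, "dy": 0.03, "dz": 0.086, "ax": 0, "ay": 0, "az": 0, "gripper": 0}, {"dx": 0, "dy": 0, "dz": 0, "ax": 0, "ay": 0, "az": 0, "gripper": 0}, {"dx": 0, "dy": 0, "dz": 0, "ax": 0, "ay": 0, "az": 0, "gripper": 0}]'

```text
clock: 18.38
eef_pos: [562.5, -376.3, 236.1]
eef_rot: [-3.141, 0.347, 0.337]
wrist_force: [-0.4, 0.2, 0.5]
finger_gap: 94.2
finger_force: 0.0
```

```bash
python3 look.py wrist w5; python3 look.py scene s5; python3 - <<'E'
import cv2,numpy as np
w=cv2.imread("pics/w5.png");t=cv2.imread("pics/s5.png")
cv2.imwrite("pics/m5.png",np.hstack([cv2.resize(w,(480,360)),cv2.resize(t[90:220,200:315],(318,360))]))
from cell import manip
s=manip.read_state();R=cv2.Rodrigues(np.zeros(3))[0]
from scipy.spatial.transform import Rotation as Ro
R=Ro.from_euler('xyz',s["eef_rot"]);z=R.apply([0,0,1]);hc=np.array([535.3,-384,150.])
print("to go (tool)",R.inv().apply(hc+11*z-s["eef_pos"]))
E
```

```text
18.425 [ 562.382 -376.366  236.495] [-3.141  0.347  0.337] 94.07550577100159 [-0.18   0.347  0.436]
18.475 [ 562.376 -376.379  236.603] [-3.141  0.347  0.336] 93.84915385138581 [ 0.34  -0.611  0.198]
to go (tool) [  3.06624342  -1.72402843 101.98842089]
```

View pics/m5.png

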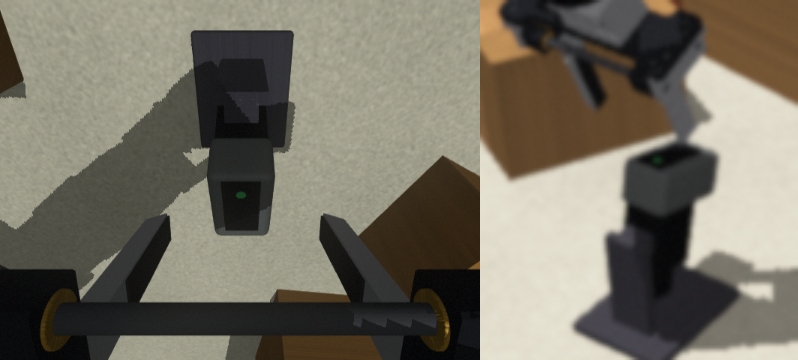

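The head, at (241,190), is centred between the fingers at (168,320), so I'll go down along the tool axis.

>>> jog_arm --commands '[{"dx": 0.08, "dy": -0.04, "dz": 0.8, "ax": 0, "ay": 0, "az": 0, "gripper": 0}, {"dx": 0, "dy": 0, "dz": 0.8, "ax": 0, "ay": 0, "az": 0, "gripper": 0}, {"dx": 0, "dy": 0, "dz": 0.6, "ax": 0, "ay": 0, "az": 0, "gripper": 0}, {"dx": 0, "dy": 0, "dz": 0.3, "ax": 0, "ay": 0, "az": 0, "gripper": 0}, {"dx": 0, "dy": 0, "dz": 0, "ax": 0, "ay": 0, "az": 0, "gripper": 0}, {"dx": 0, "dy": 0, "dz": 0, "ax": 0, "ay": 0, "az": 0, "gripper": 0}]'

```text
clock: 19.23
eef_pos: [533.6, -384.5, 141.6]
eef_rot: [3.142, 0.348, 0.338]
wrist_force: [-0.3, 0.2, -0.0]
finger_gap: 93.9
finger_force: 0.0
```

```bash
cat > hold.py <<'E'
import numpy as np
from cell import manip
from scipy.spatial.transform import Rotation as Ro
np.set_printoptions(precision=3,suppress=True)
s=manip.read_state();R=Ro.from_euler('xyz',s["eef_rot"]);z=R.apply([0,0,1]);hc=np.array([535.3,-384,150.])
print(s["joints"],"to go (tool)",R.inv().apply(hc+11*z-s["eef_pos"]),s["wrist_force"],s["moment"])
E
python3 hold.py
```

```text
[-0.573  0.742  1.068 -0.273  1.552  0.696] to go (tool) [-1.189  0.084  2.453] [-0.324  0.2   -0.043] [ 0.1   -0.162 -0.038]
```

>>> jog_arm --commands '[{"dx": -0.03, "dy": 0, "dz": 0.05, "ax": 0, "ay": 0, "az": 0, "gripper": 0.3}, {"dx": 0, "dy": 0, "dz": 0, "ax": 0, "ay": 0, "az": 0, "gripper": 1}, {"dx": 0, "dy": 0, "dz": 0, "ax": 0, "ay": 0, "az": 0, "gripper": 1}, {"dx": 0, "dy": 0, "dz": 0, "ax": 0, "ay": 0, "az": 0, "gripper": 1}, {"dx": 0, "dy": 0, "dz": 0, "ax": 0, "ay": 0, "az": 0, "gripper": 1}, {"dx": 0, "dy": 0, "dz": 0, "ax": 0, "ay": 0, "az": 0, "gripper": 1}, {"dx": 0, "dy": 0, "dz": 0, "ax": 0, "ay": 0, "az": 0, "gripper": 1}, {"dx": 0, "dy": 0, "dz": 0, "ax": 0, "ay": 0, "az": 0, "gripper": 1}]' --squeeze 40

```text
clock: 20.23
eef_pos: [531.4, -384.8, 138.8]
eef_rot: [-3.14, 0.349, 0.338]
wrist_force: [0.0, 1.1, 0.1]
finger_gap: 52.0
finger_force: 40.0
```

```bash
python3 hold.py
```

```text
[-0.575  0.741  1.075 -0.273  1.546  0.695] to go (tool) [-0.129  0.512 -0.913] [0.016 1.127 0.051] [ 0.238 -0.031 -0.066]
```

>>> jog_arm --commands '[{"dx": -0.18, "dy": 0, "dz": -0.256, "ax": 0, "ay": 0, "az": 0, "gripper": 1}, {"dx": -0.18, "dy": 0, "dz": -0.256, "ax": 0, "ay": 0, "az": 0, "gripper": 1}, {"dx": -0.18, "dy": 0, "dz": -0.256, "ax": 0, "ay": 0, "az": 0, "gripper": 1}, {"dx": -0.18, "dy": 0, "dz": -0.256, "ax": 0, "ay": 0, "az": 0, "gripper": 1}]'

```text
clock: 20.72
eef_pos: [518.9, -389.4, 188.2]
eef_rot: [-3.14, 0.349, 0.338]
wrist_force: [-0.2, -0.9, -3.0]
finger_gap: 52.0
finger_force: 40.0
```

>>> jog_arm --commands '[{"dx": -0.24, "dy": 0, "dz": -0.34, "ax": 0, "ay": 0, "az": 0, "gripper": 1}, {"dx": -0.24, "dy": 0, "dz": -0.34, "ax": 0, "ay": 0, "az": 0, "gripper": 1}, {"dx": -0.24, "dy": 0, "dz": -0.34, "ax": 0, "ay": 0, "az": 0, "gripper": 1}, {"dx": -0.24, "dy": 0, "dz": -0.34, "ax": 0, "ay": 0, "az": 0, "gripper": 1}, {"dx": -0.24, "dy": 0, "dz": -0.34, "ax": 0, "ay": 0, "az": 0, "gripper": 1}, {"dx": -0.24, "dy": 0, "dz": -0.34, "ax": 0, "ay": 0, "az": 0, "gripper": 1}, {"dx": 0, "dy": 0, "dz": 0, "ax": 0, "ay": 0, "az": 0, "gripper": 1}]'

```text
clock: 21.6
eef_pos: [494.4, -398.4, 285.0]
eef_rot: [3.141, 0.348, 0.337]
wrist_force: [-0.3, -0.1, -2.8]
finger_gap: 51.8
finger_force: 40.0
```

```bash
python3 look.py top t6; python3 look.py scene s6; python3 look.py wrist w6; python3 - <<'E'
import cv2,numpy as np
a,b,w=[cv2.imread(f"pics/{k}6.png") for k in"tsw"]
cv2.imwrite("pics/m6.png",np.hstack([cv2.resize(b[60:240,190:350],(400,450)),cv2.resize(w[150:420,150:490],(400,450))]))
E
```

```text
21.65 [ 494.388 -398.186  283.809] [-3.141  0.349  0.338] 51.638853905997955 [ 0.884  0.496 -2.797]
21.7 [ 494.368 -398.043  283.046] [-3.139  0.349  0.338] 51.64293492573964 [ 0.66   0.148 -2.724]
21.75 [ 494.359 -397.95   282.678] [-3.139  0.35   0.339] 51.701578599022255 [ 0.149  0.256 -2.023]
```

View pics/m6.png

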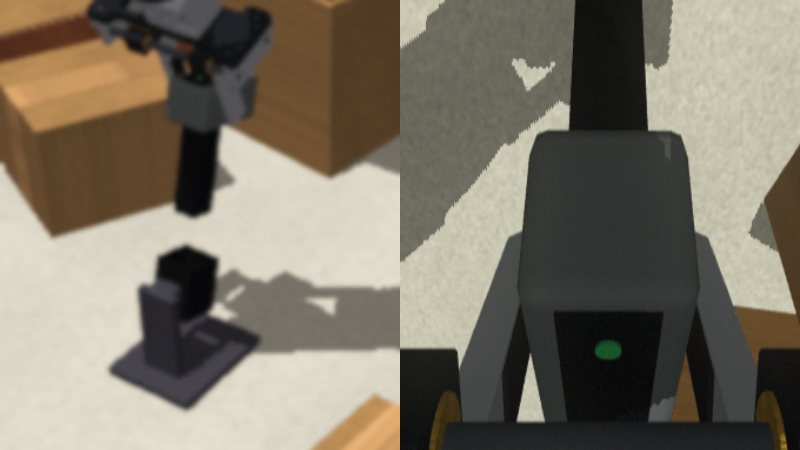

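The scanner is fully out: the handle end at (195,212) is well above the sleeve at (185,250). I'll check how the head sits in the tool frame against the wrist view, where the back-bottom edge is at y≈229 and the back-top edge at y≈325–330.

```bash
cat > plan.py <<'E'
import numpy as np,pickle
from h import *
from scipy.spatial.transform import Rotation as Ro
np.set_printoptions(precision=3,suppress=True)
def frame(yaw,down):
    x=np.array([np.cos(yaw)*np.cos(down),np.sin(yaw)*np.cos(down),np.sin(down)]);y=np.array([-np.sin(yaw),np.cos(yaw),0]);return Ro.from_matrix(np.c_[x,y,np.cross(x,y)])
Rg=Ro.from_euler('xyz',[-3.141,.349,.338]);pg=np.array([531.4,-384.8,138.8])
off=Rg.inv().apply(np.array([535.3,-384,150])-pg)      # head centre in tool frame
off[1]=0                                               # pads centre it
def rel(pitch=.26): return Rg.inv()*frame(.338,pitch)  # scanner axes in the tool frame
def scan(p,R,pts,pitch=.26): return p+R.apply(off+rel(pitch).apply(pts))
E
python3 - <<'E'
from plan import *
W=pickle.load(open("w6.pkl","rb"));s=W["s"];R=Ro.from_euler('xyz',s["eef_rot"]);p=s["eef_pos"];print("off",off)
for pt in(.2,.26,.32):
    q=scan(p,R,np.array([[45,26,-23],[45,-26,-23],[45,26,23],[45,-26,23],[12+17,15,-123],[29,15,-23]]),pt)
    print(pt,[px(W,x).round(0).tolist() for x in q])
g=cv2.cvtColor(W["image"],cv2.COLOR_RGB2GRAY).astype(int)
print(g[200:380:4,327].tolist());print(g[280,220:440:4].tolist())
for n in("t6","s6"):
    C=pickle.load(open(n+".pkl","rb"));s=C["s"];print(n,[px(C,x).round(1).tolist() for x in scan(s["eef_pos"],Ro.from_euler('xyz',s["eef_rot"]),np.array([[12,0,-123],[-45,26,-23],[-45,-26,-23.]]))])
E
```

```text
off [ -0.123   0.    -11.874]
0.2 [[256.0, 209.0], [391.0, 209.0], [239.0, 310.0], [407.0, 310.0], [299.0, 112.0], [288.0, 238.0]]
0.26 [[255.0, 211.0], [393.0, 211.0], [239.0, 320.0], [408.0, 320.0], [298.0, 102.0], [287.0, 239.0]]
0.32 [[254.0, 214.0], [394.0, 214.0], [238.0, 330.0], [408.0, 330.0], [297.0, 91.0], [287.0, 240.0]]
[23, 22, 20, 19, 21, 17, 19, 33, 48, 53, 50, 51, 53, 55, 49, 50, 50, 51, 52, 51, 49, 50, 50, 50, 50, 51, 50, 51, 51, 52, 54, 55, 56, 52, 37, 13, 11, 11, 11, 58, 59, 62, 14, 9, 12]
[188, 192, 196, 197, 193, 199, 201, 194, 191, 49, 53, 53, 52, 56, 56, 54, 54, 53, 52, 51, 52, 54, 53, 51, 52, 50, 52, 50, 50, 51, 48, 51, 50, 53, 53, 54, 51, 55, 52, 55, 56, 55, 56, 53, 55, 190, 191, 198, 187, 196, 200, 186, 186, 194, 192]
t6 [[519.9, 278.4], [537.5, 326.8], [565.6, 317.3]]
s6 [[265.1, 145.5], [290.1, 107.6], [274.0, 101.6]]
```

```bash
python3 - <<'E'
from plan import *
W=pickle.load(open("w6.pkl","rb"));s=W["s"];R=Ro.from_euler('xyz',s["eef_rot"]);p=s["eef_pos"]
g=cv2.cvtColor(W["image"],cv2.COLOR_RGB2GRAY).astype(int)
print(g[40:150:4,327].tolist());print(g[130,260:400:4].tolist())
# side edges of back face vs row: find width
for y in(235,250,280,310): 
    x=np.where(g[y,200:450]<100)[0]+200;print(y,x.min(),x.max())
for b in(0,-5):
  for pt in(.26,.32):
    q=p+R.apply(off+[b,0,0]+rel(pt).apply(np.array([[45,0,-18],[40,0,-23],[45,0,18],[40,0,23],[29,0,-123],[-5,0,-123]])));print(b,pt,[px(W,x).round(0).tolist() for x in q])
# same for w4, scanner in holder as assumed
W=pickle.load(open("w4.pkl","rb"));hc=np.array([535.3,-384,150]);print([px(W,hc+frame(.338,.26).apply(v)).round(0).tolist() for v in([45,0,23],[40,0,23],[-45,0,23],[-40,0,23],[-45,0,-23],[-45,26,0],[-45,-26,0])])
g=cv2.cvtColor(W["image"],cv2.COLOR_RGB2GRAY).astype(int);print(g[24:60:3,327].tolist(),g[146:200:3,327].tolist())
E
```

```text
[13, 14, 13, 15, 13, 34, 66, 66, 15, 15, 14, 14, 13, 12, 16, 17, 19, 13, 13, 19, 20, 18, 18, 18, 18, 16, 23, 21]
[110, 109, 106, 104, 99, 107, 102, 101, 102, 107, 51, 19, 20, 17, 19, 17, 18, 20, 18, 21, 20, 21, 24, 23, 204, 103, 103, 106, 111, 106, 114, 205, 196, 201, 198]
235 264 390
250 259 394
280 255 398
310 233 420
0 0.26 [[324.0, 221.0], [324.0, 220.0], [323.0, 306.0], [323.0, 328.0], [325.0, 101.0], [325.0, 150.0]]
0 0.32 [[324.0, 225.0], [324.0, 223.0], [323.0, 315.0], [323.0, 337.0], [324.0, 91.0], [325.0, 141.0]]
-5 0.26 [[324.0, 234.0], [324.0, 233.0], [323.0, 320.0], [323.0, 342.0], [325.0, 111.0], [325.0, 159.0]]
-5 0.32 [[324.0, 238.0], [324.0, 235.0], [323.0, 330.0], [323.0, 351.0], [324.0, 101.0], [325.0, 149.0]]
[[326.0, 32.0], [326.0, 40.0], [329.0, 168.0], [329.0, 162.0], [328.0, 149.0], [295.0, 159.0], [361.0, 157.0]]
[44, 49, 47, 47, 39, 47, 61, 60, 31, 5, 6, 9] [15, 15, 16, 47, 59, 59, 58, 54, 36, 58, 69, 67, 68, 71, 67, 69, 132, 127]
```

```bash
cat >> plan.py <<'E'
off[0]=-2.5; lab=np.array([540.,46.3,90])
def report():
    from cell import manip
    s=manip.read_state();R=Ro.from_euler('xyz',s["eef_rot"]);p=s["eef_pos"]
    F=R*rel();w=scan(p,R,np.array([-45.,0,0]));look=F.apply([-1,0,0])
    yw=np.arctan2(-look[1],-look[0]);tgt=frame(yw,1.25);l=tgt.apply([-1,0,0])
    Rt=tgt*rel().inv();pt=lab-l*165-Rt.apply(off)
    v=lab-w;print("clock",s["clock"],"j",s["joints"],"window",w,"down deg",np.degrees(np.arcsin(-look[2])),"dist",np.linalg.norm(v),"miss",np.linalg.norm(np.cross(look,v)),"handle_end",scan(p,R,np.array([12,0,-123.])))
    print("target TCP",pt,"shift in tool now",R.inv().apply(pt-p),"turn deg",np.degrees((R.inv()*Rt).as_rotvec()))
E
python3 -c "from plan import *;report()"
```

```text
clock 21.75 j [-0.62   0.597  0.977 -0.288  1.768  0.584] window [ 454.949 -411.809  283.15 ] down deg 14.859874625614134 dist 504.38509268044726 miss 473.1918577107619 handle_end [ 536.617 -382.887  178.882]
target TCP [597.683  66.545 238.56 ] shift in tool now [ 251.66  -403.9    -43.703] turn deg [-0.123 56.76  -0.02 ]
```

>>> jog_arm --commands '[{"dx": 0.53, "dy": -0.917, "dz": -0.216, "ax": 0, "ay": 0, "az": 0, "gripper": 1}, {"dx": 0.53, "dy": -0.917, "dz": -0.216, "ax": 0, "ay": 0, "az": 0, "gripper": 1}, {"dx": 0.53, "dy": -0.917, "dz": -0.216, "ax": 0, "ay": 0, "az": 0, "gripper": 1}, {"dx": 0.53, "dy": -0.917, "dz": -0.216, "ax": 0, "ay": 0, "az": 0, "gripper": 1}, {"dx": 0.53, "dy": -0.917, "dz": -0.216, "ax": 0, "ay": 0, "az": 0, "gripper": 1}, {"dx": 0.53, "dy": -0.917, "dz": -0.216, "ax": 0, "ay": 0, "az": 0, "gripper": 1}, {"dx": 0.53, "dy": -0.917, "dz": -0.216, "ax": 0, "ay": 0, "az": 0, "gripper": 1}, {"dx": 0.53, "dy": -0.917, "dz": -0.216, "ax": 0, "ay": 0, "az": 0, "gripper": 1}, {"dx": 0.53, "dy": -0.917, "dz": -0.216, "ax": 0, "ay": 0, "az": 0, "gripper": 1}, {"dx": 0.53, "dy": -0.917, "dz": -0.216, "ax": 0, "ay": 0, "az": 0, "gripper": 1}]'

```text
clock: 23.0
eef_pos: [588.8, 25.3, 292.0]
eef_rot: [-3.14, 0.35, 0.339]
wrist_force: [0.6, 0.2, -3.2]
finger_gap: 51.4
finger_force: 40.0
```

>>> jog_arm --commands '[{"dx": 0.53, "dy": -0.917, "dz": -0.216, "ax": 0, "ay": 0, "az": 0, "gripper": 1}, {"dx": 0, "dy": 0, "dz": 0, "ax": 0, "ay": 0.8, "az": 0, "gripper": 1}, {"dx": 0, "dy": 0, "dz": 0, "ax": 0, "ay": 0.8, "az": 0, "gripper": 1}, {"dx": 0, "dy": 0, "dz": 0, "ax": 0, "ay": 0.8, "az": 0, "gripper": 1}, {"dx": 0, "dy": 0, "dz": 0, "ax": 0, "ay": 0.8, "az": 0, "gripper": 1}, {"dx": 0, "dy": 0, "dz": 0, "ax": 0, "ay": 0.8, "az": 0, "gripper": 1}, {"dx": 0, "dy": 0, "dz": 0, "ax": 0, "ay": 0.8, "az": 0, "gripper": 1}, {"dx": 0, "dy": 0, "dz": 0, "ax": 0, "ay": 0.8, "az": 0, "gripper": 1}, {"dx": 0, "dy": 0, "dz": 0, "ax": 0, "ay": 0, "az": 0, "gripper": 1}, {"dx": 0, "dy": 0, "dz": 0, "ax": 0, "ay": 0, "az": 0, "gripper": 1}]'

```text
clock: 24.25
eef_pos: [598.4, 66.0, 293.8]
eef_rot: [-3.14, -0.626, 0.337]
wrist_force: [0.6, -0.0, -2.0]
finger_gap: 51.7
finger_force: 40.0
```

```bash
python3 -c "from plan import *;report()"
```

```text
clock 24.25 j [-0.048  0.058  1.734  0.319  0.786  1.024] window [575.902  58.181 259.483] down deg 70.75707569480174 dist 173.65100197262024 miss 20.165249307474344 handle_end [703.2   102.868 272.761]
target TCP [597.738  66.386 238.56 ] shift in tool now [-32.768  -0.451  44.488] turn deg [-0.152  0.863  0.104]
```

Next, two slow rows down to the viewing pose, then a look.

>>> jog_arm --commands '[{"dx": -0.41, "dy": 0, "dz": 0.556, "ax": 0, "ay": 0, "az": 0, "gripper": 1}, {"dx": -0.41, "dy": 0, "dz": 0.556, "ax": 0, "ay": 0.08, "az": 0, "gripper": 1}, {"dx": 0, "dy": 0, "dz": 0, "ax": 0, "ay": 0, "az": 0, "gripper": 1}, {"dx": 0, "dy": 0, "dz": 0, "ax": 0, "ay": 0, "az": 0, "gripper": 1}, {"dx": 0, "dy": 0, "dz": 0, "ax": 0, "ay": 0, "az": 0, "gripper": 1}]'

```text
clock: 24.88
eef_pos: [598.3, 66.0, 239.8]
eef_rot: [-3.141, -0.644, 0.337]
wrist_force: [0.7, -1.3, -2.2]
finger_gap: 51.5
finger_force: 40.0
```

```bash
python3 look.py scene s7; python3 look.py top t7; python3 look.py wrist w7; python3 - <<'E'
from plan import *
report()
a=cv2.imread("pics/s7.png");b=cv2.imread("pics/t7.png")
cv2.imwrite("pics/m7.png",np.hstack([cv2.resize(a[130:330,250:450],(400,400),interpolation=2),cv2.resize(b[180:340,230:390],(400,400),interpolation=2)]))
for n in("s7","t7"):
    C=pickle.load(open(n+".pkl","rb"));s=C["s"]
    q=scan(s["eef_pos"],Ro.from_euler('xyz',s["eef_rot"]),np.array([[12,0,-123.],[-45,26,-23],[-45,-26,-23],[45,26,-23],[-45,26,23],[45,26,23]]))
    o=[250,130] if n=="s7" else [230,180];k=2 if n=="s7" else 2.5
    print(n,[((px(C,x)-o)*k+([0,0] if n=="s7" else [400,0])).round(0).tolist() for x in [*q,lab]])
E
```

```text
24.925 [598.192  65.957 239.582] [-3.14  -0.643  0.337] 51.97638487907483 [ 0.684  0.492 -3.261]
24.975 [598.065  65.941 239.358] [-3.14  -0.643  0.337] 52.154377473014236 [ 0.067 -0.615 -1.268]
25.025 [597.965  65.915 239.108] [-3.14  -0.643  0.337] 51.86776174188344 [ 0.016 -0.191 -2.544]
clock 25.025 j [-0.051  0.101  1.825  0.389  0.647  0.938] window [576.045  58.245 204.379] down deg 71.73665542184456 dist 120.51712059376992 miss 0.6131241870926071 handle_end [703.123 102.812 219.961]
target TCP [597.729  66.415 238.56 ] shift in tool now [-0.375 -0.549  0.405] turn deg [-0.11  -0.117  0.077]
s7 [[156.0, 280.0], [234.0, 240.0], [192.0, 221.0], [225.0, 196.0], [255.0, 207.0], [248.0, 161.0], [236.0, 267.0]]
t7 [[481.0, 10.0], [497.0, 168.0], [564.0, 146.0], [475.0, 122.0], [514.0, 224.0], [492.0, 181.0], [561.0, 237.0]]
```

View pics/m7.png

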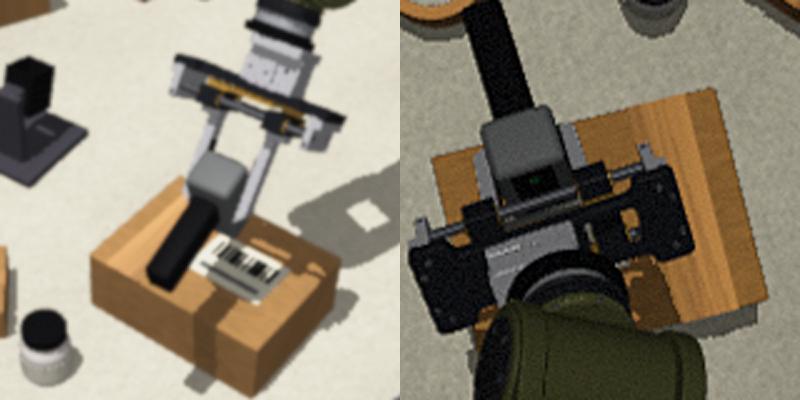

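The handle end shows at (160,280) in the scene view against a predicted (156,280). The label is clear beneath the window with its centre at about (240,266), and the parcel's corners have not moved. The scanner is held clear of everything, so I'm handing in.

```bash
python3 -c "
from cell import job;print(job.sign_off())"
```

```text
the job is handed in; nothing more can be done
None
```

I handed the job in at about 25 s: both paper balls are in the bin, and the scanner is held with its window about 120 mm from the label's middle, looking about 72° below level; sign-off returned no verdict.

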